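Slide the charged battery onto the portable scope's shoe

ROBOT

A 7-joint arm with a two-finger parallel gripper is mounted at the origin on the work surface. World frame = base frame: x ahead of the robot, y to its left, z up, the work surface at z = 0. Lengths are in m, angles in rad, forces in N, time in s.
With the tool pointing down it reaches from about 0.4 to 0.85 m from the base axis. Payload 10.4 kg.
Tool frame: the origin (TCP) lies midway between the tips of the shut fingers; the grasp point (between the pads) lies 19 mm behind it; z points along the fingers, y is the line along which they close (so a half turn about z gives the same grasp; the last joint's range is limited). The gripper opens to 85 mm and grips with 20 to 120 N. Pads are 22 mm wide; open, the fingers measure 114 mm over their backs; the gripper's body (76 mm by 85 mm) begins 54 mm behind the grasp point. The pads swing forward as they close: fully open they stand 13 mm farther back than shut.
Start: joints at [-1.365, 0.332, -0.065, 1.46, 0.022, 1.35, -0.088], TCP at [0.142, 0.609, 0.204] pointing down, gripper open.
Joint ranges: [-2.6, 2.6], [-0.5, 2.12], [-1.47, 1.34], [0.16, 2.42], [-1.27, 4.41], [0.06, 2.06], [-2.6, 2.6]. Speed limits (rad/s): [2.22, 2.22, 2.79, 2.79, 3.14, 3.14, 3.14].

INTERFACE

Orientations are given as a 3x3 rotation matrix whose columns are the frame's x, y, z axes.
In Python, from cell import env gives the robot as it stands.
- The arm moves only by the tool play_rows, never from a script. Its argument "increments" is a list of rows, each a list of 3 entries, a list of its own where there are three numbers: the shift along the tool's x, y, z in cm, then the turn about the tool's z in degrees, then the finger opening in cm, from 0 to 8.54. A call has 1 to 5 rows; each row shifts and turns the commanded pose from where the row before left it, along the tool's axes as they then stand; what a row does not reach is not made up. A row lasts 1/12 s, in which the tool goes at most 41.7 mm and 7.16 degrees, less where a joint would pass 70% of its speed; a pose out of reach is approached as far as the arm can. A call is refused whole if a number of a shift passes 4.17 or a number of a turn 7.16, either way. A call with a gripper value outside its range is refused whole. The fingers move at their own pace and stop on an object; the grip force is fixed at half the most. Time passes only in rows, so rows that do not move let the fingers close. It gives the time, the measured TCP pose, the force, the opening and the grip force at its end, in the units of the state.
- env.read_state(): the state, without advancing time (a new reading comes with each control period).
- env.read_camera(name): name is "scene" or "top" or "wrist"; returns a dict with "frame" (400x640x3 uint8, blue, green, red), "vertical_fov" (degrees; the focal length in pixels is half the picture's height over the tangent of half this angle, whatever the lens; pixels are square), "cx", "cy" (the principal point, pixels), "world_to_cam" (4x4, takes a point from world to camera coordinates). Camera axes: x right, y down, z forward; pixel columns grow to the right and rows downward; lengths in m; the calibration is good to about 2 mm. A picture is of the moment at which its call begins. There is no depth.
- env.sign_off(): hands the job in; it is judged then, once.
Trained networks look in the newest picture that a camera, given by its name, has taken for a name from the list of things; names that differ only in an ending like _2 or _b are one class to them, and where a whole thing is asked for, a point or a joint stands for the part that bears it (a point fixed in the world has none). Each returns a list of dicts, best first, with "score" (0 to 1); they miss things now and then, are a little off and sometimes report something else, mostly with a low value. They report only what shows in the picture. A call takes as long as a camera call.
- env.regions_of(camera, target): "pixels" (400x640 bool, what is visible of it) and "at" ([row, column] in pixels, amid what is visible of it).
- env.tip_of(camera, target): "at" ([row, column] in pixels: a listed point, or the origin of a listed thing).
The state is a dict: "t": time; "q": joint angles; "dq": joint speeds; "joint_efforts": joint torques, N m; "tool_pos": TCP position; "tool_rot": TCP orientation; "contact_force": force on the tool from outside, world axes, zero at the start; "moment": the same for the moment, N m; "grip_width": finger opening in m; "finger_force": force on a finger pad.
Only numpy, scipy, OpenCV 4.12 (cv2) and the standard library are available. Lean on these libraries where they do the work, as an engineer would, in place of code of your own. Each camera call takes 0.05 s, during which the arm holds its last target. There are 200 camera calls.

TASK

Take the charged battery pack (the one with the green labels) out of the charger and slide it, low heel last, along the rail of the portable scope's battery shoe until it is fully home against the scope and the orange latch has sprung up behind it; then let go. The charger only lets you hold the pack by its ends, which gets in the way at the scope, so set it down flat on the deck in front of the rail and take it again by its sides, or push it. Leave the flat pack (red labels) in its bay and do not disturb the cup, screwdriver and tray.

Things in the scene. Friction and masses are not known exactly. Their poses are not given: they have to be found in the camera images.
- charged_pack: grey battery pack, green labels, 90 (x) x 52 (y) x 60 (z) mm, 0.3 kg; origin: centre of underside. Low heel 20 mm high at x -45 to -19, tall block (64 long) at x -19 to +45. Underneath a T channel along x, open at the front (+x, goes first onto the rail), closed by a wall at x -45 to -39: mouth 27 wide for z 0 to 6, then 41 wide for z 6 to 14
- flat_pack: the same kind of pack with red labels instead of green; stays in the other bay of the charger
- charger: white charger, fixed, base 104 (x) x 124 (y) x 12 mm; origin: centre of underside; grey strip 24 high behind it (x -74 to -52). Bays at y = +30 and -30; packs lie along its x, same heading, underside at z 12, either pack in either bay. Walls 4 thick (to z 68, x -23 to +43) at y -60, 0, +60 keep fingers off the packs' sides; the ends are free above 5 mm high lips
- scope: portable oscilloscope on its back, fixed: white case, 150 wide x 74 high mm, blue corners, with a dark grey shoe deck, 66 wide (y), top at z 20, x -145 to +46 (the case). Origin: on the bench under shoe_home; +x along the rail to the case. Steel T-rail on the deck from a round nose at x -30 to the case: stem 23 wide, head 37 wide, 7.5 to 12.5 mm above the deck
- shoe_home (a point): point on top of the deck where the pack's origin lies when fully home, with the scope's axes (pack's front then 1 mm from the case)
- shoe_start (a point): point on top of the deck, 85 mm before shoe_home, scope's axes: a pack set flat on the deck with its origin here is 10 mm short of the rail's nose, ready to slide; the latch stands inside its channel, untouched
- latch (a joint): sprung orange latch tongue, 18 mm wide, mid-deck before the rail, hinged at x -84 of the scope, tip at x -49 standing 9 mm above the deck. 0 = up, 0.27 rad = pressed flush by the pack's rear wall passing over it (about 2 N); springs back to 0 when that wall is past
- latch_tip (a point): the tip of the latch tongue
- cup: open steel cup, 72 mm across, 55 high; origin: centre of its underside; bystander
- driver: screwdriver with black handle, 190 mm long, lying on the bench along its x; bystander
- tray: green open tray 100 x 150 x 35 mm; origin: centre of its underside; bystander

How it is judged:
By the outcome, as a careful person would: the job done as asked, in the order asked, and still so for the second after the job is handed in, with the robot touching nothing.
It also fails if it takes over 48 s, if anything falls off the work surface, if the arm or the gripper's body presses on something with over 40 N, if the wrist force passes 120 N, or if a joint passes its speed limit or range.

## Working session

There is one attempt and no reset: what is moved stays moved. The work goes in short steps, Python scripts to look and compute and a tool call to move; the robot and the scene stay as the last step left them, time stands still between calls to the robot, and variables do not carry over. Pictures are saved under pics/ and viewed, at most 14 in all, crops included, and the job is handed in when it is done.

Besides the shell and the picture viewer there is one more tool, called after "Emit:" as a command line: name --argument value ..., lists and objects as JSON in quotes. play_rows: Moves the arm, as the interface text tells. Its arguments: {"type":"object","properties":{"increments":{"type":"array","items":{"type":"array"}}},"required":["increments"]}

```bash
mkdir -p pics; ls
cat > h.py <<'E'
import numpy as np, cv2
from cell import env
def cam(n):
    c=env.read_camera(n); f=200/np.tan(np.radians(c["vertical_fov"])/2)
    return c,f
def ray(c,rc):
    f=200/np.tan(np.radians(c["vertical_fov"])/2)
    T=np.array(c["world_to_cam"]);R=T[:3,:3];o=-R.T@T[:3,3]
    d=R.T@np.array([(rc[1]-c["cx"])/f,(rc[0]-c["cy"])/f,1]);return o,d
def onz(c,rc,z):
    o,d=ray(c,rc);return o+d*(z-o[2])/d[2]
def proj(c,p):
    f=200/np.tan(np.radians(c["vertical_fov"])/2)
    T=np.array(c["world_to_cam"]);q=T[:3,:3]@np.array(p)+T[:3,3]
    return np.array([c["cy"]+f*q[1]/q[2],c["cx"]+f*q[0]/q[2]])
def tri(a,b):
    (o1,d1),(o2,d2)=a,b
    A=np.stack([d1,-d2],1);s=np.linalg.lstsq(A,o2-o1,rcond=None)[0]
    p,q=o1+s[0]*d1,o2+s[1]*d2;return (p+q)/2,np.linalg.norm(p-q)
E
python3 - <<'E'
from h import *
np.set_printoptions(precision=4,suppress=True)
cs={}
for n in ["top","scene"]:
    c,f=cam(n);cs[n]=c;cv2.imwrite(f"pics/{n}0.png",c["frame"]);print(n,f,c["cx"],c["cy"]);print(ray(c,(200,320)))
    for t in ["charged_pack","flat_pack","charger","scope","shoe_home","shoe_start","latch_tip"]:
        r=env.tip_of(n,t);print(t,[(np.round(x["at"],1),round(x["score"],2)) for x in r[:3]])
print(env.read_state())
E
```

```text
pics
top 469.99656997844363 329.0006316902057 202.72064129536562
(array([ 0.4816, -0.0664,  1.0263]), array([ 0.1507,  0.0376, -0.9881]))
charged_pack [(array([266.7, 445.2]), 0.92)]
flat_pack [(array([235.4, 450.3]), 0.83)]
charger [(array([255.1, 447.6]), 0.76), (array([157.8, 323.1]), 0.69)]
scope [(array([253.8, 259.5]), 0.59), (array([236.6, 451.1]), 0.37)]
shoe_home [(array([256. , 259.5]), 0.92)]
shoe_start [(array([249.5, 301.2]), 0.55)]
latch_tip [(array([254., 283.]), 0.58)]
scene 506.3625037704131 314.7599606660159 201.299140832866
(array([1.0625, 0.2371, 0.8387]), array([-0.4588, -0.3076, -0.8337]))
charged_pack [(array([112.1, 265.8]), 0.59)]
flat_pack [(array([128.1, 245.7]), 0.75)]
charger [(array([118.1, 258.3]), 0.6), (array([194. , 380.9]), 0.34)]
scope [(array([217.2, 416.6]), 0.89)]
shoe_home [(array([210.6, 417.9]), 0.56)]
shoe_start []
latch_tip [(array([196.6, 395.3]), 0.63)]
{'t': 0.8, 'q': array([-1.3646,  0.3322, -0.0647,  1.4601,  0.0216,  1.3499, -0.0885]), 'dq': array([ 0.0006, -0.0007,  0.0014,  0.0013, -0.0009,  0.0012, -0.0013]), 'joint_efforts': array([  0.0004, -62.5167,   0.0494, -39.1811,   0.0166,   0.0016,
        -0.    ]), 'tool_pos': array([0.1417, 0.6088, 0.2036]), 'tool_rot': array([[-0.9739,  0.2268, -0.    ],
       [ 0.2268,  0.9739,  0.0001],
       [ 0.    ,  0.0001, -1.    ]]), 'contact_force': array([ 0.1602,  0.0402, -0.1555]), 'moment': array([-0.0067, -0.0639, -0.0074]), 'finger_force': 0.0, 'grip_width': 0.08527225032960073}
```

View images.

View pics/top0.png

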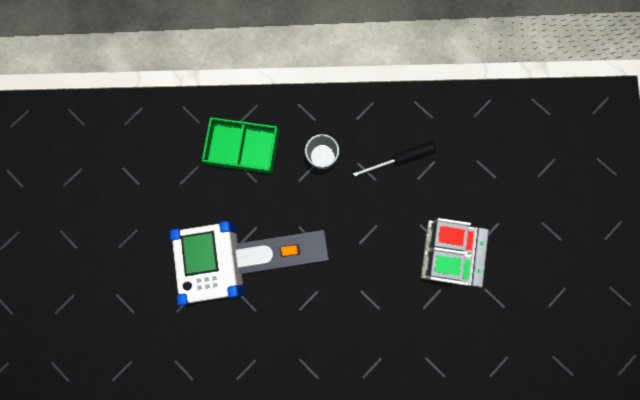

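View pics/scene0.png

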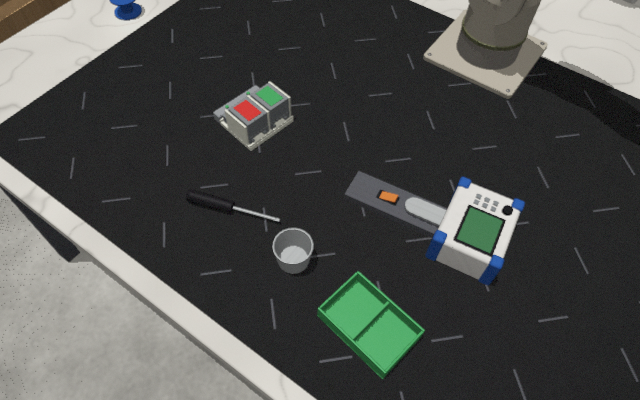

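Run:
```python
from h import *
np.set_printoptions(precision=4,suppress=True)
c,_=cam("top");s,_=cam("scene")
def show(t,z,rt,rs=None):
    p=onz(c,rt,z);print(t,p, onz(s,rs,z) if rs else "", tri(ray(c,rt),ray(s,rs)) if rs else "")
show("cp",.012,(266.7,445.2),(112.1,265.8));show("fp",.012,(235.4,450.3),(128.1,245.7))
show("charger",0,(255.1,447.6),(118.1,258.3));show("home",.02,(256,259.5),(210.6,417.9))
show("start",.02,(249.5,301.2));show("tip",.029,(254,283),(196.6,395.3));show("scope",0,(253.8,259.5),(217.2,416.6))
# deck colour edges
im=c["frame"];
cv2.imwrite("pics/z.png",np.hstack([cv2.resize(im[215:300,160:340],None,fx=4,fy=4,interpolation=cv2.INTER_CUBIC)[:, :],]))
cv2.imwrite("pics/zc.png",cv2.resize(im[205:300,410:500],None,fx=6,fy=6,interpolation=cv2.INTER_CUBIC))
for t in ["charged_pack","flat_pack","charger","scope","latch"]:
    r=env.regions_of("top",t)
    if r:
        m=r[0]["pixels"].astype(np.uint8);print(t,r[0]["score"],m.sum(),cv2.minAreaRect(cv2.findNonZero(m)))
```

```text
cp [ 0.4877 -0.2924  0.012 ] [ 0.4899 -0.3     0.012 ] (array([ 0.4896, -0.2953,  0.0137]), np.float64(0.007520400470192173))
fp [ 0.5541 -0.3067  0.012 ] [ 0.552  -0.3052  0.012 ] (array([ 0.5534, -0.3053,  0.0135]), np.float64(0.0022805159165996923))
charger [ 0.5125 -0.3015  0.    ] [ 0.5055 -0.3097  0.    ] (array([ 0.513 , -0.3002,  0.0122]), np.float64(0.003351378428383012))
home [0.5166 0.1028 0.02  ] [0.5198 0.1001 0.02  ] (array([0.5175, 0.1014, 0.018 ]), np.float64(0.0037631355211430674))
start [0.5289 0.0136 0.02  ]  
tip [0.5197 0.0515 0.029 ] [0.5238 0.0505 0.029 ] (array([0.5204, 0.0507, 0.0249]), np.float64(0.0026711937835591773))
scope [0.5221 0.1062 0.    ] [0.5214 0.1023 0.    ] (array([0.5226, 0.1042, 0.0032]), np.float64(0.0031625685704794984))
charged_pack 0.67 1128 ((449.604736328125, 265.389404296875), (45.14149856567383, 26.245710372924805), 9.727579116821289)
flat_pack 0.84 1140 ((453.39190673828125, 236.64866638183594), (46.03171920776367, 27.45462989807129), 9.462322235107422)
charger 0.67 1410 ((455.3699645996094, 251.9099884033203), (62.9325065612793, 63.07393264770508), 8.130102157592773)
scope 0.78 7555 ((249.86001586914062, 256.52001953125), (76.22611236572266, 155.13922119140625), 81.8698959350586)
latch 0.43 128 ((289.2297058105469, 249.87840270996094), (8.38434886932373, 15.289106369018555), 80.53767395019531)
```

View pics/z.png

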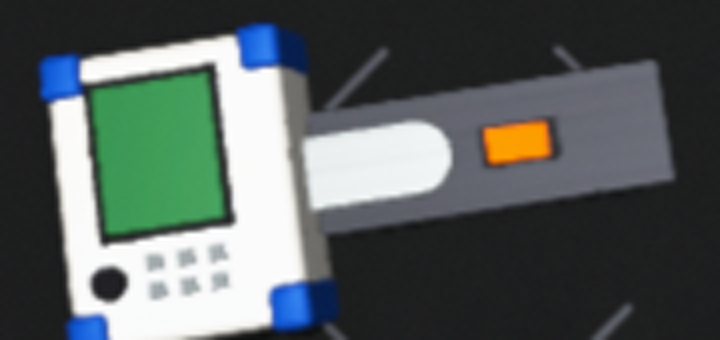

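View pics/zc.png

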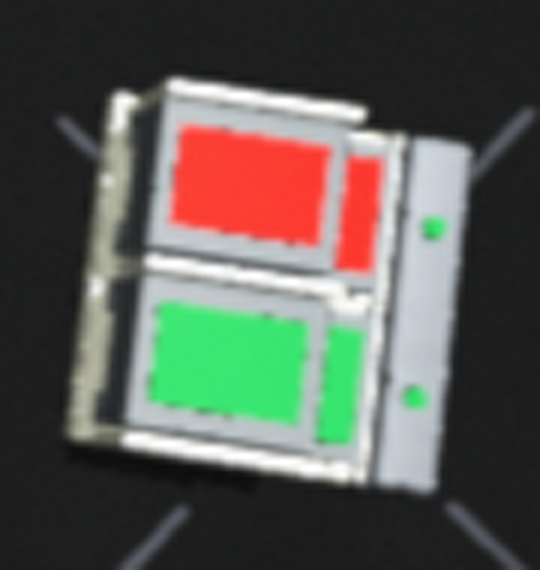

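Run:
```python
from h import *
np.set_printoptions(precision=4,suppress=True)
c,_=cam("top");im=c["frame"]
hsv=cv2.cvtColor(im,cv2.COLOR_BGR2HSV)
Z=lambda u,v:(215+v/4-.4,160+u/4-.4)
P=lambda u,v,z:onz(c,Z(u,v),z)[:2]
a,b,e,f=P(655,62,.02),P(674,178,.02),P(310,112,.02),P(330,232,.02)
print("deck corners",a,b,e,f,"width",np.linalg.norm(a-b))
ang=lambda d:np.degrees(np.arctan2(d[1],d[0]))
print("yaw from edges",ang(e-a),ang(f-b),"end",ang(a-b)+90-0)
mid=(a+b)/2;print("end mid",mid)
def rect(m,z):
    n,l,st,ce=cv2.connectedComponentsWithStats(m)
    for i in np.argsort(-st[1:,4])[:2]+1:
        pts=cv2.findNonZero((l==i).astype(np.uint8)).reshape(-1,2)
        W=np.array([onz(c,(p[1],p[0]),z)[:2] for p in pts]).astype(np.float32)
        r=cv2.minAreaRect(W*1000);print(st[i],W.mean(0),r)
sub=np.zeros(im.shape[:2],np.uint8);sub[205:300,410:500]=1
print("green");rect(cv2.inRange(hsv,(40,120,100),(80,255,255))//255*sub,.072)
print("red");rect((cv2.inRange(hsv,(0,150,120),(8,255,255))|cv2.inRange(hsv,(172,150,120),(180,255,255)))//255*sub,.072)
sub[:]=0;sub[215:300,160:340]=1
print("latch");rect(cv2.inRange(hsv,(8,150,120),(22,255,255))//255*sub,.026)
m=cv2.inRange(hsv,(0,0,190),(180,40,255))//255;m[:, :238]=0;m[:,275:]=0
print("rail");rect(m*sub,.0325)
```

```text
deck corners [ 0.5696 -0.0344] [ 0.5076 -0.0436] [0.546  0.1512] [0.4821 0.1397] width 0.06266757950192246
yaw from edges 97.2517252535684 97.92301898013287 end 98.47499814565262
end mid [ 0.5386 -0.039 ]
green
[435 256  26  20 412] [ 0.4904 -0.2841] ((490.4971923828125, -283.941162109375), (48.87205123901367, 33.31127166748047), 80.89344787597656)
[463 260   7  19 104] [ 0.482  -0.3205] ((482.25970458984375, -320.48480224609375), (10.697893142700195, 36.94050979614258), 80.41571807861328)
red
[439 227  26  19 390] [ 0.5496 -0.294 ] ((549.587158203125, -293.8348388671875), (48.88267135620117, 32.74352264404297), 79.70831298828125)
[466 232   7  18  94] [ 0.5388 -0.3302] ((538.91650390625, -330.3056945800781), (10.376980781555176, 35.63633728027344), 79.63978576660156)
latch
[281 245  17  11 155] [0.5277 0.0391] ((527.7056274414062, 39.255802154541016), (19.78159523010254, 34.78179931640625), 7.135684967041016)
rail
[238 246  35  21 580] [0.5175 0.1124] ((517.9580688476562, 111.32646179199219), (36.71212387084961, 75.0552749633789), 8.463030815124512)
```

Emit:
play_rows --increments '[[[-3.5,-1.3,0],0,8.5],[[-3.5,-1.3,0],0,8.5],[[-3.5,-1.3,0],0,8.5],[[-3.5,-1.3,0],0,8.5],[[-3.5,-1.3,0],0,8.5]]'

```text
t: 1.62
tool_pos: [0.2987, 0.5046, 0.2037]
tool_rot: [[-0.974, 0.227, 0.0], [0.227, 0.974, 0.0], [-0.0, 0.001, -1.0]]
contact_force: [1.0, 0.2, -0.6]
grip_width: 0.0849
finger_force: 0.0
```

Emit:
play_rows --increments '[[[-3.5,-1.3,0],0,8.5],[[-3.5,-1.3,0],0,8.5],[[-3.5,-1.3,0],0,8.5],[[-3.0,-2.3,0],0,8.5],[[-2.0,-3.3,0],0,8.5]]'

```text
t: 2.03
tool_pos: [0.4292, 0.377, 0.2031]
tool_rot: [[-0.974, 0.228, 0.001], [0.228, 0.974, -0.0], [-0.001, 0.0, -1.0]]
contact_force: [-0.1, -0.7, -0.1]
grip_width: 0.085
finger_force: 0.0
```

Emit:
play_rows --increments '[[[-1.5,-3.4,0],0,8.5],[[-1.5,-3.4,0],0,8.5],[[-1.5,-3.4,0],0,8.5],[[-1.5,-3.4,0],0,8.5],[[-1.5,-3.4,0],0,8.5]]'

```text
t: 2.45
tool_pos: [0.4614, 0.1937, 0.2037]
tool_rot: [[-0.974, 0.227, 0.0], [0.227, 0.974, 0.001], [-0.0, 0.001, -1.0]]
contact_force: [1.0, -0.2, 0.6]
grip_width: 0.085
finger_force: 0.0
```

Emit:
play_rows --increments '[[[-1.5,-3.4,0],0,8.5],[[-1.5,-3.4,0],-0.8,8.5],[[-1.5,-3.4,0],-0.8,8.5],[[-1.5,-3.4,0],-0.8,8.5],[[0,0,0],-0.8,8.5]]'

```text
t: 2.87
tool_pos: [0.4915, 0.0418, 0.2041]
tool_rot: [[-0.984, 0.181, 0.001], [0.181, 0.984, -0.001], [-0.002, -0.001, -1.0]]
contact_force: [0.7, -1.0, -0.2]
grip_width: 0.0847
finger_force: 0.0
```

Run:
```python
from h import *
np.set_printoptions(precision=4,suppress=True)
c,_=cam("wrist");cv2.imwrite("pics/w1.png",c["frame"]);print(ray(c,(200,320)))
for t,z in [("shoe_home",.02),("shoe_start",.02),("latch_tip",.029)]:
    r=env.tip_of("wrist",t);print(t,[(np.round(x["at"],1),round(x["score"],2),onz(c,x["at"],z)) for x in r[:2]])
s=env.read_state();print(s["q"],s["tool_pos"])
```

```text
(array([0.4096, 0.0575, 0.3748]), array([ 0.3285, -0.0569, -0.9429]))
shoe_home [(array([182.5, 369.7]), 0.69, array([0.5208, 0.1055, 0.02  ]))]
shoe_start [(array([201.4, 304. ]), 0.93, array([0.5313, 0.0142, 0.02  ]))]
latch_tip [(array([197.2, 336.4]), 0.53, array([0.5301, 0.0586, 0.029 ]))]
[-0.5856  0.0267  0.4002  1.8201 -0.0113  1.297   1.2162] [0.4903 0.0508 0.2035]
```

View pics/w1.png

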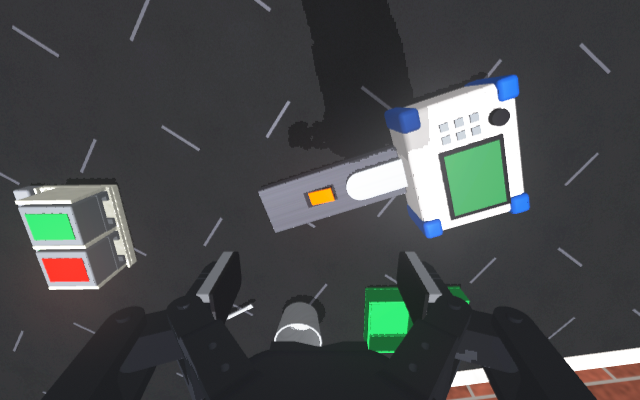

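Run:
```python
from h import *
from scipy.optimize import least_squares
np.set_printoptions(precision=4,suppress=True)
def fitline(pts): 
    return cv2.fitLine(np.float32(pts),cv2.DIST_L2,0,.01,.01).ravel()
for n in ["wrist","top"]:
    c,_=cam(n);hsv=cv2.cvtColor(c["frame"],cv2.COLOR_BGR2HSV)
    box=(120,260,265,440) if n=="wrist" else (215,300,235,340)
    for nm,lo,hi,z in [("latch",(8,150,120),(25,255,255),.025),("rail",(0,0,185),(180,50,255),.0325),("deck",(100,20,60),(135,110,150),.02)]:
        m=np.zeros((400,640),np.uint8);r0,r1,c0,c1=box
        if nm=="rail":
            c0,c1=(345,393) if n=="wrist" else (243,275)
        if nm=="deck": c0,c1=(255,345) if n=="wrist" else (278,335)
        m[r0:r1,c0:c1]=cv2.inRange(hsv,lo,hi)[r0:r1,c0:c1]
        k,l,st,ce=cv2.connectedComponentsWithStats(m)
        if k<2: print(n,nm,"none");continue
        i=1+np.argmax(st[1:,4]);q=cv2.findNonZero((l==i).astype(np.uint8)).reshape(-1,2)
        W=np.float32([onz(c,(p[1],p[0]),z)[:2]*1000 for p in q])
        print(n,nm,st[i],W.mean(0),cv2.minAreaRect(W),cv2.boxPoints(cv2.minAreaRect(W)).round(1).tolist() if nm=="deck" else "")
# green pack label from wrist
c,_=cam("wrist");hsv=cv2.cvtColor(c["frame"],cv2.COLOR_BGR2HSV)
m=cv2.inRange(hsv,(40,120,100),(80,255,255));m[:,150:]=0
k,l,st,ce=cv2.connectedComponentsWithStats(m)
for i in range(1,k):
  if st[i,4]>40:
    q=cv2.findNonZero((l==i).astype(np.uint8)).reshape(-1,2)
    W=np.float32([onz(c,(p[1],p[0]),.072)[:2]*1000 for p in q]);print("green",st[i],W.mean(0),cv2.minAreaRect(W))
```

```text
wrist latch [301 190  27  18 326] [526.3111  38.7645] ((526.3182983398438, 38.60018539428711), (19.26577377319336, 32.80116653442383), 3.452357769012451) 
wrist rail [ 345  162   48   41 1399] [516.1619 112.1517] ((516.6702880859375, 111.80934143066406), (38.46888732910156, 69.79875946044922), 7.717859268188477) 
wrist deck [255 168  68  25 194] [497.6119   4.6523] ((496.8525390625, 8.202049255371094), (5.004833221435547, 94.48197174072266), 7.777363300323486) [[488.0, 54.70000076293945], [500.79998779296875, -38.900001525878906], [505.70001220703125, -38.29999923706055], [492.8999938964844, 55.29999923706055]]
top latch [281 245  17  11 156] [527.7102  39.3534] ((527.7352905273438, 39.492759704589844), (19.80133819580078, 35.081356048583984), 7.135778427124023) 
top rail [243 215  18  85 779] [510.0742 120.9776] ((514.941162109375, 121.95748901367188), (180.2337646484375, 21.215360641479492), 8.00210189819336) 
top deck [ 278  226   51   56 1325] [531.231    4.7002] ((530.626708984375, 6.296501159667969), (102.3687744140625, 110.00296020507812), 30.520641326904297) [[458.6000061035156, 27.700000762939453], [514.5, -67.0999984741211], [602.7000122070312, -15.100000381469727], [546.7999877929688, 79.69999694824219]]
green [  16  214   50   26 1094] [ 489.6458 -286.3229] ((489.9039611816406, -286.32305908203125), (50.513092041015625, 32.817893981933594), 80.20686340332031)
```

Emit:
play_rows --increments '[[[-0.7,-3.7,0],-0.7,8.5],[[-0.7,-3.7,0],0,8.5],[[-0.7,-3.7,0],0,8.5],[[-0.7,-3.7,0],0,8.5],[[-0.7,-3.7,0],0,8.5]]'

```text
t: 3.63
tool_pos: [0.495, -0.1393, 0.2037]
tool_rot: [[-0.987, 0.158, 0.001], [0.158, 0.987, 0.0], [-0.0, 0.0, -1.0]]
contact_force: [1.4, 0.2, 0.2]
grip_width: 0.0849
finger_force: 0.0
```

Emit:
play_rows --increments '[[[-0.7,-3.7,0],0,8.5],[[-0.7,-3.7,0],0,8.5],[[-0.7,-3.7,0],0,8.5],[[-0.4,-3.0,1.0],0,8.5],[[0,0,3.0],0,8.5]]'

```text
t: 4.05
tool_pos: [0.4975, -0.2891, 0.1666]
tool_rot: [[-0.986, 0.166, 0.006], [0.166, 0.986, -0.006], [-0.006, -0.005, -1.0]]
contact_force: [0.2, -1.3, 0.3]
grip_width: 0.0856
finger_force: 0.0
```

Emit:
play_rows --increments '[[[0,0,2.0],0,8.5],[[0,0,0],0,8.5],[[0,0,0],0,8.5]]'

```text
t: 4.3
tool_pos: [0.497, -0.2806, 0.143]
tool_rot: [[-0.987, 0.159, -0.002], [0.159, 0.987, 0.001], [0.002, 0.0, -1.0]]
contact_force: [-0.3, 1.0, 1.0]
grip_width: 0.0851
finger_force: 0.0
```

Run:
```python
from h import *
np.set_printoptions(precision=4,suppress=True)
c,_=cam("wrist");cv2.imwrite("pics/w2.png",c["frame"]);hsv=cv2.cvtColor(c["frame"],cv2.COLOR_BGR2HSV)
m=cv2.inRange(hsv,(40,120,100),(80,255,255))
k,l,st,ce=cv2.connectedComponentsWithStats(m)
for i in range(1,k):
  if st[i,4]>40:
    q=cv2.findNonZero((l==i).astype(np.uint8)).reshape(-1,2)
    W=np.float32([onz(c,(p[1],p[0]),.072)[:2]*1000 for p in q]);print("green",st[i],W.mean(0),cv2.minAreaRect(W))
s=env.read_state();print(s["q"],s["tool_pos"],s["tool_rot"],s["t"])
```

```text
green [262 162  16  14 125] [ 461.1808 -317.6721] ((462.1378173828125, -319.1566162109375), (13.269582748413086, 11.959455490112305), 77.10502624511719)
green [262 170  16  28 282] [ 478.8324 -322.7458] ((476.3553161621094, -321.66729736328125), (12.971631050109863, 25.521276473999023), 81.10548400878906)
green [ 285  174   55   36 1860] [ 489.3801 -285.0557] ((489.8329772949219, -285.11224365234375), (49.91434860229492, 33.27954864501953), 79.49713897705078)
green [ 587  283   53   79 3295] [692.9185  19.6759] ((696.628173828125, 14.461063385009766), (123.67283630371094, 54.61103057861328), 11.213152885437012)
[-0.1446  0.2948  0.6928  1.7168 -0.2005  1.2018  2.0112] [ 0.4977 -0.281   0.1443] [[-0.9873  0.1588  0.0003]
 [ 0.1588  0.9873  0.    ]
 [-0.0003  0.0001 -1.    ]] 4.35
```

View pics/w2.png

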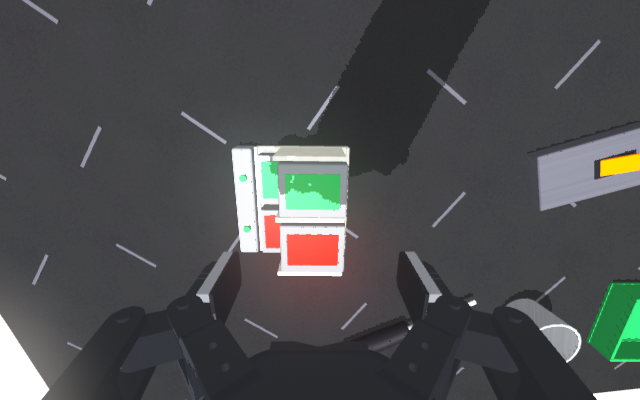

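Emit:
play_rows --increments '[[[0.7,-0.5,1.5],0.6,8.5],[[0,0,3.0],0,8.5],[[0,0,3.0],0,8.5],[[0,0,2.0],0,8.5],[[0,0,1.1],0,8.5]]'

```text
t: 4.77
tool_pos: [0.4897, -0.2845, 0.0367]
tool_rot: [[-0.986, 0.169, -0.0], [0.169, 0.986, 0.001], [0.0, 0.001, -1.0]]
contact_force: [-0.8, -0.0, 0.7]
grip_width: 0.0853
finger_force: 0.0
```

Emit:
play_rows --increments '[[[0,0,0],0,8.5],[[0,0,0],0,8.5],[[0,0,0],0,7.0]]'

```text
t: 5.02
tool_pos: [0.4907, -0.286, 0.0394]
tool_rot: [[-0.985, 0.17, 0.003], [0.17, 0.985, -0.001], [-0.003, -0.0, -1.0]]
contact_force: [0.6, -1.2, -1.0]
grip_width: 0.0748
finger_force: 0.0
```

Emit:
play_rows --increments '[[[0,0,0],0,5.0],[[0,0,0],0,5.0],[[0,0,0],0,5.0],[[0,0,0],0,5.0],[[0,0,0],0,5.0]]'

```text
t: 5.43
tool_pos: [0.4921, -0.2868, 0.0412]
tool_rot: [[-0.985, 0.17, 0.006], [0.17, 0.985, -0.001], [-0.006, -0.0, -1.0]]
contact_force: [-1.8, 2.0, 21.6]
grip_width: 0.0501
finger_force: 10.9
```

Emit:
play_rows --increments '[[[0,0,0],0,5.0],[[0,0,-1.0],0,5.0],[[0,0,-2.0],0,5.0],[[0,0,-3.0],0,5.0],[[0,0,-3.0],0,5.0]]'

```text
t: 5.85
tool_pos: [0.4889, -0.2855, 0.129]
tool_rot: [[-0.985, 0.171, -0.001], [0.171, 0.985, 0.0], [0.001, 0.0, -1.0]]
contact_force: [0.6, -0.3, -0.5]
grip_width: 0.05
finger_force: 0.0
```

Run:
```python
from h import *
c,_=cam("wrist");s,_=cam("scene")
a=cv2.resize(s["frame"][60:180,180:340],(640,480));cv2.imwrite("pics/m3.png",np.vstack([c["frame"][80:320,0:640],a[100:440]]))
```

```text
(no output)
```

View pics/m3.png

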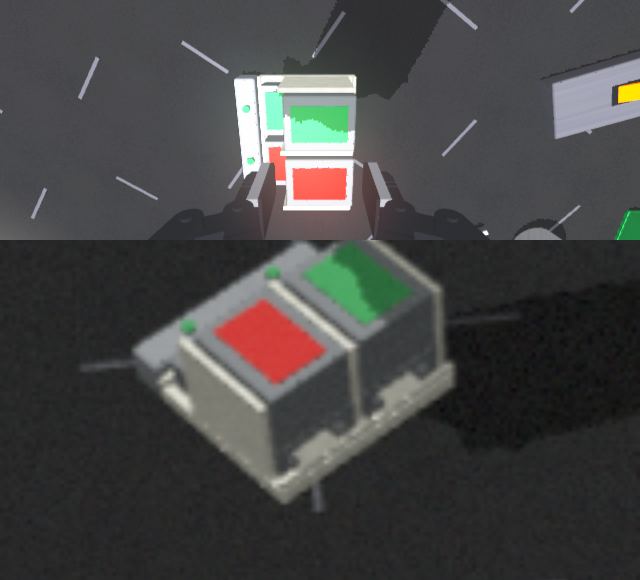

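Run:
```python
from h import *
np.set_printoptions(precision=3,suppress=True)
c,f=cam("wrist");s,_=cam("scene");st=env.read_state()
p=st["tool_pos"];R=np.array(st["tool_rot"]);print(p,f,st["grip_width"],st["finger_force"],st["t"])
im=c["frame"].copy();sc=s["frame"].copy()
for dz in [0,-.019]:
  for dy in [-.025,0,.025]:
    P=p+R@np.array([0,dy,dz]);a=proj(c,P);b=proj(s,P);print(dz,dy,a,b)
    cv2.circle(im,(int(a[1]),int(a[0])),3,(0,255,255),-1);cv2.circle(sc,(int(b[1]),int(b[0])),1,(0,255,255),-1)
cv2.imwrite("pics/m4.png",np.vstack([im[120:400,100:540],cv2.resize(sc[20:150,160:380],(440,260))]))
```

```text
[ 0.49  -0.286  0.129] 276.6353472533619 0.05005805817091946 0.0 6.05
0 -0.025 [226.411 283.91 ] [ 68.446 259.239]
0 0 [226.415 319.954] [ 74.714 267.39 ]
0 0.025 [226.419 356.016] [ 81.102 275.697]
-0.019 -0.025 [239.322 280.275] [ 61.106 258.509]
-0.019 0 [239.33  320.039] [ 67.402 266.782]
-0.019 0.025 [239.338 359.826] [ 73.82  275.216]
```

View pics/m4.png

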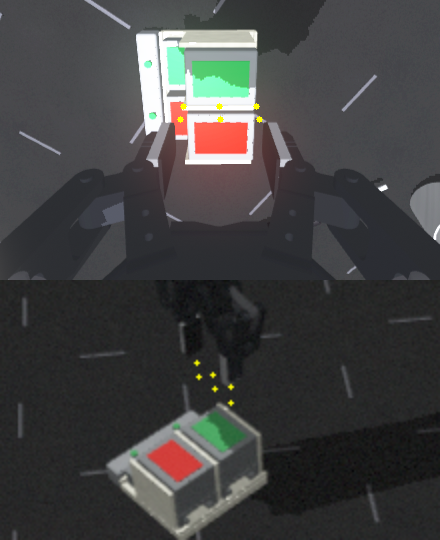

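Emit:
play_rows --increments '[[[0,0,0],0,8.5],[[0,0,0],0,8.5],[[0,0,2.0],0,8.5],[[0,0,3.0],0,8.5],[[0,0,2.0],0,8.5]]'

```text
t: 6.47
tool_pos: [0.4884, -0.2849, 0.0549]
tool_rot: [[-0.985, 0.17, -0.002], [0.17, 0.985, 0.001], [0.002, 0.0, -1.0]]
contact_force: [-0.8, 0.7, -1.0]
grip_width: 0.0851
finger_force: 0.0
```

Emit:
play_rows --increments '[[[0,0,2.0],0,8.5],[[0,0,1.5],0,8.5],[[0,0,0.4],0,8.5],[[0,0,0],0,7.5],[[0,0,0],0,7.0]]'

```text
t: 6.88
tool_pos: [0.4893, -0.2857, 0.0187]
tool_rot: [[-0.985, 0.171, -0.0], [0.171, 0.985, -0.0], [0.0, -0.0, -1.0]]
contact_force: [-0.2, -0.4, -0.0]
grip_width: 0.0702
finger_force: 0.0
```

Emit:
play_rows --increments '[[[0,0,0],0,6.0],[[0,0,0],0,5.0],[[0,0,0],0,5.0],[[0,0,0],0,5.0],[[0,0,0],0,5.0]]'

```text
t: 7.3
tool_pos: [0.4901, -0.2859, 0.0197]
tool_rot: [[-0.985, 0.17, 0.002], [0.17, 0.985, -0.0], [-0.002, -0.0, -1.0]]
contact_force: [-1.5, 0.3, 7.3]
grip_width: 0.0627
finger_force: 68.9
```

Emit:
play_rows --increments '[[[0,0,-0.5],0,5.0],[[0,0,-1.5],0,5.0],[[0,0,-2.5],0,5.0],[[0,0,-3.0],0,5.0],[[0,0,-3.0],0,5.0]]'

```text
t: 7.72
tool_pos: [0.4885, -0.2852, 0.1244]
tool_rot: [[-0.985, 0.171, -0.001], [0.171, 0.985, 0.0], [0.002, 0.0, -1.0]]
contact_force: [0.6, -0.9, -3.4]
grip_width: 0.0623
finger_force: 67.9
```

Emit:
play_rows --increments '[[[0,0,-2.0],0,5.0],[[0,0,0],0,5.0]]'

```text
t: 7.88
tool_pos: [0.4911, -0.2867, 0.148]
tool_rot: [[-0.985, 0.171, 0.006], [0.171, 0.985, -0.002], [-0.006, -0.001, -1.0]]
contact_force: [-0.4, -0.4, -3.2]
grip_width: 0.0627
finger_force: 68.2
```

Run:
```python
from h import *
np.set_printoptions(precision=4,suppress=True)
c,f=cam("wrist");s,_=cam("scene");st=env.read_state();print(st["tool_pos"],st["grip_width"],st["finger_force"],st["q"])
cv2.imwrite("pics/m5.png",np.vstack([c["frame"][80:400,60:580],cv2.resize(s["frame"][20:150,160:380],(520,280))]))
```

```text
[ 0.4894 -0.2853  0.1436] 0.06257718071890624 68.13926339149475 [-0.1473  0.2844  0.707   1.7318 -0.1978  1.1972  2.0123]
```

View pics/m5.png

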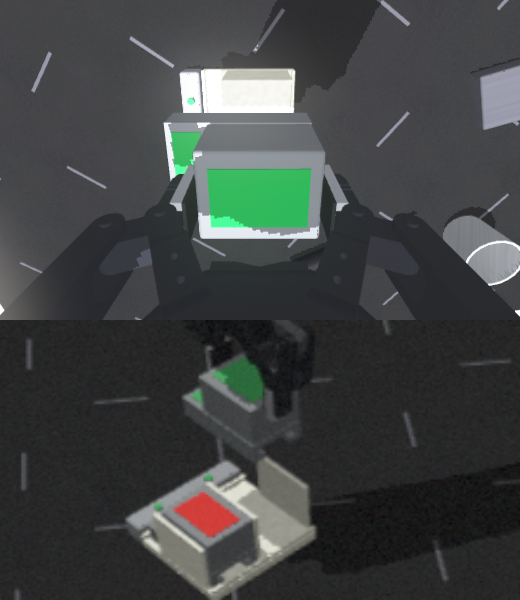

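Emit:
play_rows --increments '[[[-0.4,3.5,0],-1.95,5.0],[[-0.4,3.5,0],-1.95,5.0],[[-0.4,3.5,0],-1.95,5.0],[[-0.4,3.5,0],-1.95,5.0],[[-0.4,3.5,0],-1.95,5.0]]'

```text
t: 8.4
tool_pos: [0.5262, -0.1117, 0.1416]
tool_rot: [[-1.0, -0.001, -0.003], [-0.001, 1.0, 0.0], [0.003, 0.0, -1.0]]
contact_force: [0.6, 0.4, -3.6]
grip_width: 0.063
finger_force: 68.1
```

Emit:
play_rows --increments '[[[-0.4,3.5,0],-1.95,5.0],[[-0.4,3.5,0],-1.95,5.0],[[-0.4,3.5,0],-1.95,5.0],[[-0.4,3.5,1],-1.95,5.0],[[0,0,2],0,5.0]]'

```text
t: 8.82
tool_pos: [0.5363, 0.0359, 0.1129]
tool_rot: [[-0.989, -0.146, 0.0], [-0.146, 0.989, 0.004], [-0.001, 0.004, -1.0]]
contact_force: [1.3, 2.1, -3.6]
grip_width: 0.063
finger_force: 68.1
```

Emit:
play_rows --increments '[[[0,0,2],0,5.0],[[0,0,0],0,5.0],[[0,0,0],0,5.0],[[0,0,0],0,5.0]]'

```text
t: 9.15
tool_pos: [0.5361, 0.0263, 0.0937]
tool_rot: [[-0.991, -0.134, -0.0], [-0.134, 0.991, -0.0], [0.001, -0.0, -1.0]]
contact_force: [1.2, -0.4, -2.3]
grip_width: 0.0625
finger_force: 68.0
```

```bash
cat > meas.py <<'E'
from h import *
np.set_printoptions(precision=4,suppress=True)
def green(c,z,big=600,x0=0,x1=640):
    hsv=cv2.cvtColor(c["frame"],cv2.COLOR_BGR2HSV);m=cv2.inRange(hsv,(40,150,90),(80,255,255));m[:,:x0]=0;m[:,x1:]=0
    k,l,st,ce=cv2.connectedComponentsWithStats(m)
    for i in range(1,k):
        if st[i,4]>big:
            q=cv2.findNonZero((l==i).astype(np.uint8)).reshape(-1,2)
            W=np.float32([onz(c,(p[1],p[0]),z)[:2]*1000 for p in q]);print("green",st[i],cv2.minAreaRect(W))
E
python3 - <<'E'
from meas import *
st=env.read_state();print(st["tool_pos"],np.degrees(np.arctan2(st["tool_rot"][1][1],st["tool_rot"][0][1])),st["contact_force"],st["finger_force"],st["t"])
zt=st["tool_pos"][2]+.0523
c,f=cam("wrist");green(c,zt);cv2.imwrite("pics/w6.png",c["frame"])
t,_=cam("top");green(t,zt,100);cv2.imwrite("pics/t6.png",t["frame"])
cv2.imwrite("pics/m6.png",np.vstack([cv2.resize(c["frame"][60:340,160:560],(700,490))[:300],cv2.resize(t["frame"][215:300,160:360],(700,297))]))
E
```

```text
[0.5361 0.0263 0.0937] 97.68167860478248 [ 1.1537 -0.4005 -2.3068] 67.9713785648346 9.15
green [231 212  29  44 813] ((516.9848022460938, -10.817845344543457), (22.55327796936035, 13.009286880493164), 5.3174729347229)
green [ 267  250  104   57 5700] ((536.9490966796875, 26.689821243286133), (33.0446891784668, 50.25458526611328), 7.713901519775391)
green [ 202  117   75   54 2823] ((729.5853271484375, 122.3886489868164), (135.05531311035156, 90.30069732666016), 80.7206039428711)
green [184 235  21  38 526] ((518.9733276367188, 204.8046417236328), (68.31105041503906, 37.88039016723633), 1.6603702306747437)
```

View pics/m6.png

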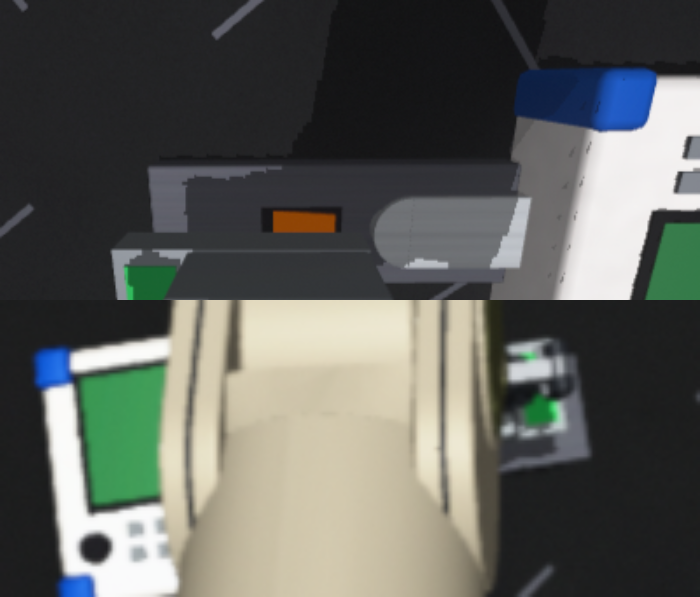

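Run:
```python
from meas import *
from h import *
c,f=cam("wrist");im=c["frame"];g=cv2.GaussianBlur(cv2.cvtColor(im,cv2.COLOR_BGR2GRAY),(3,3),0).astype(float)
th=np.radians(97.8);d=np.array([np.cos(th),np.sin(th)]);n=np.array([-d[1],d[0]])
# column profiles in rail zone: print edges
S=.5714
R={"rt":[], "rb":[], "dt":[],"db":[]}
for u in range(410,516,6):
    col=int(160+u*S);pr=np.diff(g[:,col])
    def pk(v0,v1,sg):
        a,b=int(60+v0*S),int(60+v1*S);seg=sg*pr[a:b];i=int(seg.argmax());return a+i+.5,seg[i]
    for k,v0,v1,sg,z in [("rt",185,212,1,.0325),("rb",255,285,-1,.0325),("dt",150,175,1,.02)]:
        r,s=pk(v0,v1,sg);R[k].append(np.r_[onz(c,(r,col),z)[:2],s])
for k in R:
    if R[k]:
        a=np.array(R[k]);m=np.median(a[:,0]*n[0]+a[:,1]*n[1])
        p=np.polyfit(a[:,1],a[:,0],1);print(k,"lat",m,"slope yaw",90-np.degrees(np.arctan(p[0])),"str",np.median(a[:,2]))
home=np.array([.518,.104]);print("home lat",home@n)
for t,z in [("shoe_home",.02),("shoe_start",.02),("latch_tip",.029)]:
    r=env.tip_of("wrist",t);print(t,[(round(x["score"],2),onz(c,x["at"],z)) for x in r[:1]])
# latch mask, deck end corner, nose
P=lambda u,v,z:onz(c,(60+v*S,160+u*S),z)[:2]
for nm,u,v,z in [("deck corner far",149,166,.02),("nose",372,232,.0325),("case foot",519,162,.02)]:
    w=P(u,v,z);print(nm,w,"along",w@d,"lat",w@n)
print("home along",home@d)
```

```text
rt lat -0.5080054684817434 slope yaw 99.12016312725677 str 19.0
rb lat -0.5455465570781199 slope yaw 93.64371243047835 str 34.0
dt lat -0.4941916637874472 slope yaw 99.61837688128946 str 6.0
home lat -0.5273218008973755
shoe_home [(0.68, array([0.521 , 0.1048, 0.02  ]))]
shoe_start [(0.71, array([0.5314, 0.0172, 0.02  ]))]
latch_tip [(0.92, array([0.527 , 0.0573, 0.029 ]))]
deck corner far [ 0.5066 -0.0434] along -0.1117229072211745 lat -0.4959812468083297
nose [0.5224 0.0728] along 0.0012671226992579526 lat -0.5274250929534682
case foot [0.4794 0.1424] along 0.07606601023049717 lat -0.49431615021227565
home along 0.0327371088880605
```

Emit:
play_rows --increments '[[[0.8,0.6,0],-0.3,5.0],[[0,0,2.0],0,5.0],[[0,0,2.0],0,5.0],[[0,0,1.5],0,5.0],[[0,0,0],0,5.0]]'

```text
t: 9.87
tool_pos: [0.5248, 0.0319, 0.0359]
tool_rot: [[-0.99, -0.141, -0.005], [-0.141, 0.99, -0.001], [0.005, -0.0, -1.0]]
contact_force: [-0.1, 0.1, -2.7]
grip_width: 0.0626
finger_force: 67.9
```

Emit:
play_rows --increments '[[[0,0,0.5],0,5.0],[[0,0,0.4],0,5.0],[[0,0,0.2],0,5.0],[[0,0,0],0,5.0],[[0,0,0],0,5.0]]'

```text
t: 10.28
tool_pos: [0.5278, 0.0317, 0.028]
tool_rot: [[-0.99, -0.14, 0.001], [-0.14, 0.99, 0.0], [-0.001, 0.0, -1.0]]
contact_force: [0.2, -0.5, -3.9]
grip_width: 0.0624
finger_force: 68.2
```

Emit:
play_rows --increments '[[[0,0,0.1],0,5.0],[[0,0,0],0,5.0],[[0,0,0],0,5.0]]'

```text
t: 10.53
tool_pos: [0.5279, 0.0318, 0.0277]
tool_rot: [[-0.99, -0.14, 0.001], [-0.14, 0.99, 0.001], [-0.001, 0.001, -1.0]]
contact_force: [-4.6, 0.6, 7.8]
grip_width: 0.0628
finger_force: 69.4
```

Emit:
play_rows --increments '[[[0,0,0],0,7.0],[[0,0,0],0,8.5],[[0,0,0],0,8.5],[[0,0,-1.0],0,8.5],[[0,0,-2.5],0,8.5]]'

```text
t: 10.95
tool_pos: [0.5254, 0.0314, 0.0599]
tool_rot: [[-0.99, -0.14, -0.005], [-0.14, 0.99, -0.001], [0.005, -0.001, -1.0]]
contact_force: [0.2, 0.1, 0.5]
grip_width: 0.085
finger_force: 0.0
```

Emit:
play_rows --increments '[[[0,0,-3.0],0,8.5],[[0,0,-2.0],7,8.5],[[0,0,0],7,8.5],[[0,0,0],7,8.5],[[0,0,0],7,8.5]]'

```text
t: 11.37
tool_pos: [0.5279, 0.0318, 0.1128]
tool_rot: [[-0.938, 0.347, 0.002], [0.347, 0.938, 0.001], [-0.001, 0.001, -1.0]]
contact_force: [-0.7, 0.5, 0.2]
grip_width: 0.0846
finger_force: 0.0
```

Emit:
play_rows --increments '[[[0,0,0],7,8.5],[[0,0,0],7,8.5],[[0,0,0],7,8.5],[[0,0,0],7,8.5],[[0,0,0],7,8.5]]'

```text
t: 11.78
tool_pos: [0.5276, 0.0317, 0.1123]
tool_rot: [[-0.569, 0.822, 0.001], [0.822, 0.569, 0.0], [-0.0, 0.001, -1.0]]
contact_force: [0.1, -0.5, 0.4]
grip_width: 0.0853
finger_force: 0.0
```

Emit:
play_rows --increments '[[[0,0,0],7,8.5],[[0,0,0],7,8.5],[[0,0,0],7,8.5],[[0,0,0],6,8.5],[[0,0,0],0,8.5]]'

```text
t: 12.2
tool_pos: [0.5276, 0.0317, 0.1122]
tool_rot: [[-0.135, 0.991, 0.0], [0.991, 0.135, 0.0], [0.0, 0.001, -1.0]]
contact_force: [0.2, 0.4, 0.6]
grip_width: 0.0846
finger_force: 0.0
```

Run:
```python
from meas import *
st=env.read_state();print(st["tool_pos"],np.degrees(np.arctan2(st["tool_rot"][1][1],st["tool_rot"][0][1])),st["contact_force"],st["q"],st["t"])
c,f=cam("wrist");green(c,.08);cv2.imwrite("pics/w7.png",c["frame"])
```

```text
[0.5276 0.0317 0.1122] 7.754950976820179 [0.2354 0.4233 0.6407] [-0.7387  0.2165  0.6693  1.8617 -0.1494  1.113   0.1208] 12.2
green [  511     0   129   201 11923] ((715.332763671875, 136.0191650390625), (115.10868835449219, 82.01361846923828), 80.63957977294922)
green [ 297  184   44   59 2485] ((527.8458862304688, 31.851726531982422), (33.79201889038086, 49.561851501464844), 8.111464500427246)
```

View pics/w7.png

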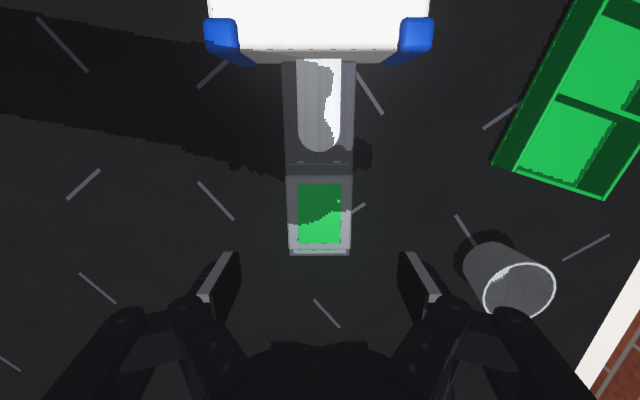

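Emit:
play_rows --increments '[[[0,0,2.5],-0.1,8.5],[[0,0,3.0],0,8.5],[[0,0,2.0],0,8.5],[[0,0,0.9],0,8.5],[[0,0,0],0,8.0]]'

```text
t: 12.67
tool_pos: [0.5262, 0.0314, 0.0261]
tool_rot: [[-0.144, 0.99, -0.003], [0.99, 0.144, -0.001], [-0.001, -0.003, -1.0]]
contact_force: [-0.7, -0.7, -0.6]
grip_width: 0.0801
finger_force: 0.0
```

Emit:
play_rows --increments '[[[0,0,0],0,7.0],[[0,0,0],0,6.0],[[0,0,0],0,5.0],[[0,0,0],0,4.0],[[0,0,0],0,4.0]]'

```text
t: 13.08
tool_pos: [0.5286, 0.0319, 0.0292]
tool_rot: [[-0.142, 0.99, 0.002], [0.99, 0.142, 0.001], [0.001, 0.002, -1.0]]
contact_force: [-1.8, -0.8, 6.9]
grip_width: 0.0508
finger_force: 62.0
```

Emit:
play_rows --increments '[[[0,0,0],0,4.0],[[0,0,0],0,4.0],[[0,0,0],0,4.0]]'

```text
t: 13.33
tool_pos: [0.5286, 0.0319, 0.0292]
tool_rot: [[-0.142, 0.99, 0.002], [0.99, 0.142, 0.001], [0.001, 0.002, -1.0]]
contact_force: [-2.0, -0.5, 7.3]
grip_width: 0.0507
finger_force: 62.0
```

Emit:
play_rows --increments '[[[0.5,0,0],0,4.0],[[0.5,0,0],0,4.0],[[0.5,0,0],0,4.0],[[0.5,0,0],0,4.0],[[0,0,0],0,4.0]]'

```text
t: 13.75
tool_pos: [0.5262, 0.0519, 0.0292]
tool_rot: [[-0.142, 0.99, 0.003], [0.99, 0.142, 0.001], [0.0, 0.003, -1.0]]
contact_force: [0.7, 0.4, 6.7]
grip_width: 0.0509
finger_force: 63.9
```

Emit:
play_rows --increments '[[[0.5,0,0],0,4.0],[[0.5,0,0],0,4.0],[[0.5,0,0],0,4.0],[[0,0,0],0,4.0]]'

```text
t: 14.08
tool_pos: [0.5241, 0.0667, 0.0293]
tool_rot: [[-0.142, 0.99, 0.003], [0.99, 0.142, 0.001], [0.0, 0.003, -1.0]]
contact_force: [0.3, -0.8, 7.5]
grip_width: 0.0507
finger_force: 64.0
```

Emit:
play_rows --increments '[[[0.6,0,0],0,4.0],[[0.6,0,0],0,4.0],[[0.6,0,0],0,4.0],[[0.6,0,0],0,4.0],[[0,0,0],0,4.0]]'

```text
t: 14.5
tool_pos: [0.5208, 0.0903, 0.0293]
tool_rot: [[-0.142, 0.99, 0.004], [0.99, 0.142, 0.0], [-0.0, 0.004, -1.0]]
contact_force: [1.8, -3.7, 5.9]
grip_width: 0.0508
finger_force: 63.8
```

Emit:
play_rows --increments '[[[0.5,0,0],0,4.0],[[0.5,0,0],0,4.0],[[0.5,0,0],0,4.0],[[0,0,0],0,4.0],[[0,0,0],0,4.0]]'

```text
t: 14.92
tool_pos: [0.5186, 0.1051, 0.0293]
tool_rot: [[-0.142, 0.99, 0.003], [0.99, 0.142, 0.001], [0.0, 0.003, -1.0]]
contact_force: [1.5, -1.6, 5.7]
grip_width: 0.0507
finger_force: 63.8
```

Emit:
play_rows --increments '[[[0.4,0,0],0,4.0],[[0.4,0,0],0,4.0],[[0.2,0,0],0,4.0],[[0,0,0],0,4.0]]'

```text
t: 15.25
tool_pos: [0.5172, 0.1147, 0.0293]
tool_rot: [[-0.142, 0.99, 0.003], [0.99, 0.142, 0.0], [-0.0, 0.003, -1.0]]
contact_force: [1.5, -2.6, 6.6]
grip_width: 0.0505
finger_force: 64.0
```

Emit:
play_rows --increments '[[[0.1,0,0],0,4.0],[[0.1,0,0],0,4.0],[[0,0,0],0,4.0]]'

```text
t: 15.5
tool_pos: [0.517, 0.1162, 0.0293]
tool_rot: [[-0.141, 0.99, 0.003], [0.99, 0.141, 0.0], [-0.0, 0.003, -1.0]]
contact_force: [1.2, -4.3, 6.1]
grip_width: 0.0511
finger_force: 64.0
```

Emit:
play_rows --increments '[[[0.1,0,0],0,4.0],[[0.1,0,0],0,4.0],[[0,0,0],0,4.0]]'

```text
t: 15.75
tool_pos: [0.517, 0.1166, 0.0293]
tool_rot: [[-0.14, 0.99, 0.004], [0.99, 0.14, -0.001], [-0.002, 0.003, -1.0]]
contact_force: [1.5, -9.1, 8.1]
grip_width: 0.0508
finger_force: 64.1
```

Emit:
play_rows --increments '[[[0.1,0,0],0,4.0],[[0.1,0,0],0,4.0],[[0,0,0],0,4.0]]'

```text
t: 16.0
tool_pos: [0.5169, 0.1166, 0.0293]
tool_rot: [[-0.139, 0.99, 0.004], [0.99, 0.139, -0.003], [-0.004, 0.003, -1.0]]
contact_force: [2.1, -15.6, 9.1]
grip_width: 0.0508
finger_force: 64.2
```

Emit:
play_rows --increments '[[[-0.2,0,0],0,4.0],[[0,0,0],0,6.0],[[0,0,0],0,8.5],[[0,0,0],0,8.5],[[0,0,0],0,8.5]]'

```text
t: 16.42
tool_pos: [0.5149, 0.1195, 0.0277]
tool_rot: [[-0.143, 0.99, 0.0], [0.99, 0.143, 0.001], [0.001, 0.0, -1.0]]
contact_force: [-0.2, 0.5, -0.6]
grip_width: 0.085
finger_force: 0.0
```

Emit:
play_rows --increments '[[[0,0,-1.0],0,8.5],[[0,0,-2.5],0,8.5],[[0,0,-3.5],0,8.5],[[-2,0,-3.0],0,8.5],[[-3.5,0,-1.0],0,8.5]]'

```text
t: 16.83
tool_pos: [0.5246, 0.068, 0.1423]
tool_rot: [[-0.148, 0.989, 0.005], [0.989, 0.148, 0.003], [0.003, 0.005, -1.0]]
contact_force: [2.0, 0.3, 0.5]
grip_width: 0.0849
finger_force: 0.0
```

Emit:
play_rows --increments '[[[-3.5,0,0],0,8.5],[[-3.5,0,0],0,8.5],[[-2.5,0,0],0,8.5],[[0,0,0],0,8.5],[[0,0,0],0,8.5]]'

```text
t: 17.25
tool_pos: [0.5363, -0.0311, 0.1382]
tool_rot: [[-0.139, 0.99, 0.0], [0.99, 0.139, 0.0], [-0.0, 0.0, -1.0]]
contact_force: [-0.1, 1.2, -0.1]
grip_width: 0.0847
finger_force: 0.0
```

Run:
```python
from meas import *
st=env.read_state();print(st["tool_pos"],st["contact_force"],st["t"])
c,f=cam("wrist");green(c,.08,300);s,_=cam("scene");green(s,.08,200)
for n,k in [("wrist",c),("scene",s)]:
    r=env.tip_of(n,"latch_tip");print(n,[(round(x["score"],2),x["at"],onz(k,x["at"],.029)) for x in r[:1]])
cv2.imwrite("pics/m8.png",np.vstack([cv2.resize(c["frame"][0:240,200:440],(500,500))[:330],cv2.resize(s["frame"][150:280,330:530],(500,270))]))
```

```text
[ 0.5363 -0.0311  0.1382] [-0.1431  1.2141 -0.0515] 17.25
green [ 297    0   47   44 1909] ((518.2415771484375, 106.28315734863281), (33.21458053588867, 26.854352951049805), 7.966522693634033)
green [  488     0   152   131 14949] ((710.4335327148438, 109.186767578125), (90.98648071289062, 98.71001434326172), 80.6857681274414)
green [298  69  38  20 680] ((520.7005004882812, 68.72504425048828), (28.463726043701172, 13.360159873962402), 7.962168216705322)
wrist [(0.96, [102.0, 319.7], array([0.5257, 0.0525, 0.029 ]))]
scene [(0.5, [197.2, 395.6], array([0.5247, 0.0517, 0.029 ]))]
```

View pics/m8.png

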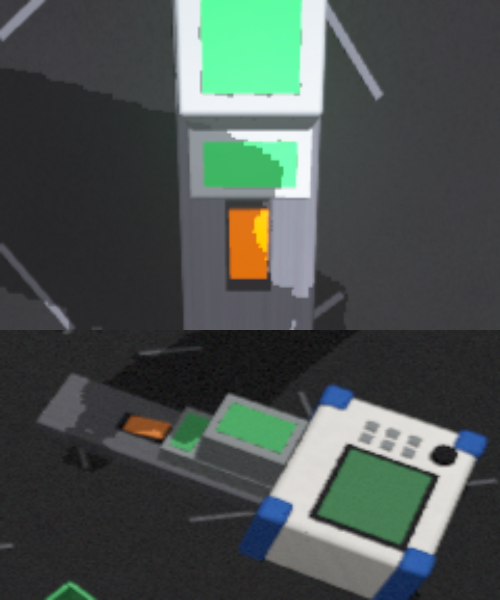

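Run:
```python
from meas import *
c,f=cam("wrist");hsv=cv2.cvtColor(c["frame"],cv2.COLOR_BGR2HSV)
m=cv2.inRange(hsv,(5,150,90),(28,255,255));m[:,:290]=0;m[:,350:]=0;m[150:]=0
q=cv2.boundingRect(m);print("orange",q)
for r in range(q[1],q[1]+q[3],4): print(r,int((m[r]>0).sum()),end="; ")
th=np.radians(98);d=np.array([np.cos(th),np.sin(th)]);n=np.array([-d[1],d[0]]);h=.032*d-.527*n
for nm,a,z in [("hinge",-.084,.02),("tip up",-.049,.029),("tip flush",-.049,.020),("heel rear top",-.045,.04),("heel rear bottom",-.045,.02)]:
    P=h+a*d;L,R_=[proj(c,np.r_[P+s*.009*n,z]) for s in (1,-1)];print("\n",nm,L,R_[1]-L[1],end="")
```

```text
orange (310, 103, 19, 34)
103 17; 107 19; 111 19; 115 19; 119 19; 123 18; 127 19; 131 18; 135 18; 
 hinge [136.9436 309.9589] 17.553791090218965
 tip up [100.7208 309.4787] 18.87100215085752
 tip flush [100.7947 309.7665] 18.280747189493525
 heel rear top [ 95.9755 309.0724] 19.7467562569218
 heel rear bottom [ 96.4718 309.7435] 18.367679957835264
```

```bash
python3 -c "
from cell import env
print(env.sign_off())"
```

```text
the job is handed in; nothing more can be done
None
```

The charged pack is fully home on the scope's shoe. The images indicate the orange latch is up behind it, and the gripper was open and clear when I handed the job in at about 17 s.

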